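# Square a glass blank into the marking-out jig

## Robot

A 6-joint arm with a two-finger parallel gripper is mounted at the origin on the work surface. World frame = base frame: x ahead of the robot, y to its left, z up, the work surface at z = 0. Lengths are in m, angles in rad, forces in N, time in s.
With the tool pointing down it reaches from about 0.35 to 0.95 m from the base axis. Payload 17.4 kg.
Tool frame: the origin (TCP) lies at the very end of the fingers, on their centre line; the grasp point (between the pads) lies 19 mm behind it; y points along the fingers, z is the direction in which the jaws open and shut, and the axes are right-handed (so a half turn about y gives the same grasp; the last joint's range is limited). The gripper opens to 93 mm and grips with 3 to 60 N. Pads are 15 mm wide; open, the fingers measure 128 mm over their backs; the gripper's body (75 mm by 188 mm) begins 65 mm behind the grasp point.
Start: joints at [1.233, 0.116, 1.442, -0, 1.584, -0.038], TCP at [0.199, 0.645, 0.219] pointing down, gripper open.
Joint ranges: [-2.83, 2.83], [-0.83, 2.19], [0.07, 2.5], [-1.14, 4.28], [0.01, 3], [-2.97, 2.97]. Speed limits (rad/s): [1.89, 1.89, 2.22, 3.14, 3.14, 3.14].

## Interface

Orientations are given as a rotation vector (axis times angle).
In Python, from workcell import manip, vision, ticket gives the robot as it stands. The module is installed in compiled form; this text tells all that it offers.
- The arm moves only by the tool drive_tool, never from a script. Its arguments are lists of equal length, an entry for each row: "translation": the shift along the tool's x, y, z in mm, a list of three; "turn": the turn, a rotation vector about the tool's x, y, z in rad, a list of three; "grip": the finger opening in mm, from 0 to 93. A call has 1 to 10 rows; each row shifts and turns the pose as measured when the row begins, along the tool's axes as they then stand; what a row does not reach is not made up. A row lasts 1/12 s, in which the tool goes at most 41.7 mm and 7.16 degrees, less where a joint would pass 70% of its speed; a pose out of reach is approached as far as the arm can. A call is refused whole if a number of a shift passes 41.7 or a number of a turn 0.125, either way. A call with a gripper value outside its range is refused whole. The fingers move at their own pace and stop on an object; "squeeze" is the grip in N (left out, the last holds). Time passes only in rows, so rows that do not move let the fingers close. It gives the time, the measured TCP pose, the force and the opening at its end, in the units of the state.
- manip.state(): the state, without advancing time (a new reading comes with each control period).
- vision.camera(name): name is "side" or "top" or "wrist"; returns a dict with "pixels" (480x640x3 uint8, red, green, blue), "fx", "fy", "cx", "cy" (pixels), "position" and "attitude" of the camera in the world. Camera axes: x right, y down, z forward; pixel columns grow to the right and rows downward; lengths in m; the calibration is good to about 2 mm. A picture is of the moment at which its call begins. There is no depth.
- ticket.job_done(): hands the job in, once; it reports no verdict.
Trained networks look in a picture, given as the dict that the camera call returned (one of the last four; its "shot" number tells which), for a name from the list of things; names that differ only in an ending like _2 or _b are one class to them, and where a whole thing is asked for, a point or a joint stands for the part that bears it (a point fixed in the world has none). Each returns a list of dicts, best first, with "score" (0 to 1); they miss things now and then, are a little off and sometimes report something else, mostly with a low value. They report only what shows in the picture. A call takes as long as a camera call. They do not tell look-alikes from the thing itself.
- vision.search_frame(thing, picture): "point" ([column, row] in pixels, amid what is visible of it).
The state is a dict: "clock": time; "q": joint angles; "joint_vel": joint speeds; "tau": joint torques, N m; "position": TCP position; "orientation": TCP orientation; "contact_force": force on the tool from outside, world axes, zero at the start; "ft_torque": the same for the moment, N m; "finger_gap": finger opening in m.
Only numpy, scipy, OpenCV 4.12 (cv2) and the standard library are available. Lean on these libraries where they do the work, as an engineer would, in place of code of your own. Each camera call takes 0.05 s, during which the arm holds its last target. There are 200 camera calls.

## Task

Push the amber glass blank along the bench, without pinching or lifting it, until one long side lies flush against the long aluminium fence and one end touches the short end stop, so that it sits square in the corner ready for marking. Push gently, for it is glass, and leave the green blank, the tumbler, the spindle and the roll of tape where they stand.

Things in the scene. Friction and masses are not known exactly. Their poses are not given: they have to be found in the camera images.
- amber_blank: Amber (orange-brown) glass block to be pushed, loose, about 0.55 kg; some 2 to 5 N slide it. 55 mm along its x, 100 mm along its y, 40 mm high. Origin: centre of its underside, z up. Starts on the robot's side of the long fence, about 10 cm from it, its long side within 20 degrees of parallel, 40 to 240 mm short of the end stop along the fence.
- jig: L-shaped aluminium stop fixed to the bench, bars 16 mm thick, 18 mm high. Origin: its inner corner at bench height, z up. Long fence: working face x = 0, looks to -x (towards the robot), runs 340 mm from the corner along -y. End stop: working face y = 0, looks to -y, runs 110 mm along -x. Bare flat bench before both. Amber blank is home with its centre at x = -27.5, y = -50 mm, long sides along y.
- green_blank: Green glass block, same size and frame as the amber one (55 x 100 x 40 mm, origin at the centre of the underside), beside it; which of the two lies nearer the end stop varies. The free strip between it and the fence is at least 75 mm wide. Leave it alone.
- tumbler: Clear glass tumbler, 80 mm across, 95 mm tall, standing on the far side of the end stop from the blanks (jig +y). Origin: centre of its foot. Leave it alone.
- spindle: Steel engraving spindle with a copper wheel on top, 36 mm across the foot, 68 mm tall, standing to the left of the blanks, on the robot's side of the end stop. Origin: centre of its foot. Leave it alone.
- tape: Roll of cream tape lying flat beyond the long fence, 90 mm across, 24 mm high. Origin: centre of its underside. Leave it alone.
Mind the look-alikes: they are no part of the job. Leave any pink look-alike of the amber_blank alone.

How it is judged:
At the end, for the whole second after the job is handed in: The amber blank rests flat on the bench in the corner of the jig: its centre within 4 mm of touching the fence and of touching the end stop, its long side parallel to the fence within 0.05 rad, at rest (x of amber_blank in the frame of jig between -0.0315 and -0.0235 m and y of amber_blank in the frame of jig between -0.054 and -0.046 m and angle between the y axis of amber_blank and the y axis of jig, either way round below 0.05 rad and angle between amber_blank's own z axis and vertical below 0.05 rad and linear speed of amber_blank below 0.01 m/s and height (world z) of amber_blank below 0.004 m).
It fails at once if the amber blank is lifted off the bench (more than 8 mm) or tipped (more than 0.2 rad) (height (world z) of amber_blank above 0.008 m or angle between amber_blank's own z axis and vertical above 0.2 rad).
It fails at once if the amber blank is pinched or pressed harder than 35 N by the fingers (contact force between the fingers and amber_blank above 35 N).
It fails at once if a bystander (green blank, tumbler, spindle, tape) is moved more than 15 mm (distance of any of green_blank, tumbler, spindle, tape from where it was at the start of the episode above 0.015 m).
It also fails if it takes over 48 s, if anything falls off the work surface, if the arm or the gripper's body presses on something with over 40 N, if the wrist force passes 120 N, or if a joint passes its speed limit or range.

## Working session

There is one attempt and no reset: what is moved stays moved. The work goes in short steps, Python scripts to look and compute and a tool call to move; the robot and the scene stay as the last step left them, time stands still between calls to the robot, and variables do not carry over. Pictures are saved under pics/ and viewed, about 8 in all and at most 12, crops included, and the job is handed in when it is done.

Besides the shell and the picture viewer there is one more tool, called as name(argument=value, ...) on one line, values as JSON. drive_tool: Moves the arm, as the interface text tells. Its arguments: {"type":"object","properties":{"translation":{"type":"array"},"turn":{"type":"array"},"grip":{"type":"array"},"squeeze":{"type":"number"}},"required":["translation","turn","grip"]}

```bash
mkdir -p pics
cat > h.py <<'E'
from workcell import manip, vision, ticket
import numpy as np, cv2
from scipy.spatial.transform import Rotation as R
def rot(a):
    a=np.array(a,float)
    if a.shape==(3,3): return a
    return R.from_rotvec(a).as_matrix() if a.size==3 else R.from_quat(a).as_matrix()
def shot(n,save=None):
    p=vision.camera(n)
    if save: cv2.imwrite(f'pics/{save}.png',p['pixels'][:,:,::-1])
    return p
def px2w(p,uv,z):
    A=rot(p['attitude']); o=np.array(p['position'])
    d=A@np.array([(uv[0]-p['cx'])/p['fx'],(uv[1]-p['cy'])/p['fy'],1])
    return o+d*(z-o[2])/d[2]
def w2px(p,X):
    A=rot(p['attitude']); c=A.T@(np.array(X)-np.array(p['position']))
    return np.array([p['fx']*c[0]/c[2]+p['cx'],p['fy']*c[1]/c[2]+p['cy']])
E
python3 - <<'E'
from h import *
s=manip.state(); print(s['clock'],s['position'],s['orientation'],s['finger_gap'])
print(rot(s['orientation']).round(3))
for n in ('top','side'):
    p=shot(n,n+'0'); print(n,p['position'],p['attitude'],p['fx'],p['cx'],p['cy'])
    for t in ('amber_blank','green_blank','jig','tumbler','spindle','tape'):
        print(t,[(np.round(d['point']),round(d['score'],2),px2w(p,d['point'],.02).round(3)) for d in vision.search_frame(t,p)[:3]])
E
```

```text
0.0 [0.19929504 0.64469005 0.2178911 ] [-1.5591088   0.23555405 -0.23520625] 0.09285594978305517
[[ 0.955 -0.     0.295]
 [-0.295 -0.001  0.955]
 [-0.    -1.    -0.001]]
top [0.42660907 0.04180787 0.77722431] [-2.10258287  2.15958252 -0.17380641] 437.6253174748207 320.9720685005864 241.954432423886
amber_blank [(array([293., 367.]), 0.88, array([0.345, 0.097, 0.02 ])), (array([338., 274.]), 0.71, array([0.498, 0.016, 0.02 ]))]
green_blank [(array([438., 284.]), 0.78, array([ 0.477, -0.156,  0.02 ]))]
jig [(array([351., 200.]), 0.8, array([ 0.629, -0.011,  0.02 ]))]
tumbler [(array([207., 211.]), 0.84, array([0.617, 0.245, 0.02 ]))]
spindle [(array([245., 282.]), 0.62, array([0.488, 0.177, 0.02 ]))]
tape [(array([430., 139.]), 0.85, array([ 0.74 , -0.159,  0.02 ]))]
side [ 0.53616424 -0.53523431  0.46489105] [-2.18096963e+00  4.64402025e-02 -1.21970810e-03] 509.7979264992411 317.577386421579 247.70487777321495
amber_blank [(array([280., 285.]), 0.98, array([0.496, 0.013, 0.02 ])), (array([178., 247.]), 0.87, array([0.337, 0.115, 0.02 ]))]
green_blank [(array([262., 382.]), 0.8, array([ 0.48 , -0.156,  0.02 ]))]
jig [(array([388., 319.]), 0.68, array([ 0.634, -0.061,  0.02 ]))]
tumbler [(array([344., 186.]), 0.72, array([0.606, 0.295, 0.02 ]))]
spindle [(array([273., 221.]), 0.58, array([0.48 , 0.181, 0.02 ]))]
tape [(array([468., 386.]), 0.57, array([ 0.705, -0.171,  0.02 ]))]
```

View pics/top0.png

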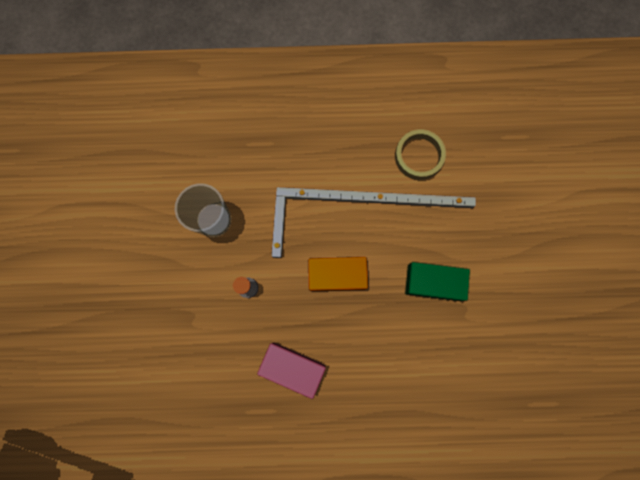

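View pics/side0.png

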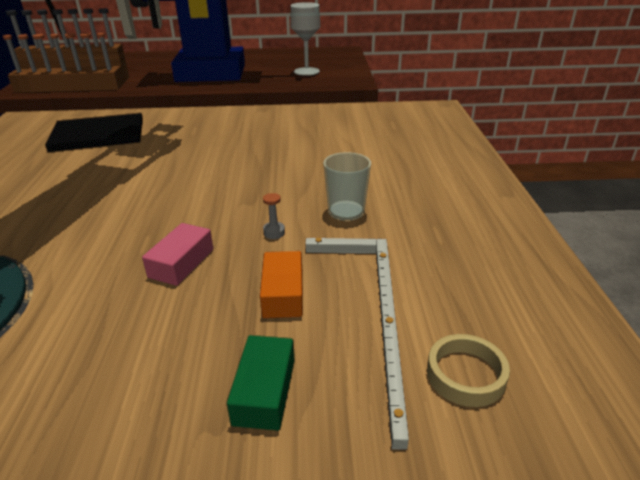

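```bash
cat >> h.py <<'E'
from scipy.optimize import minimize
def box(x0,x1,y0,y1,h): return np.array([[x,y,z] for x in(x0,x1) for y in(y0,y1) for z in(0,h)])
AMB=[box(-.0275,.0275,-.05,.05,.04)]
JIG=[box(0,.016,-.34,.016,.018),box(-.11,.016,0,.016,.018)]
def place(B,q):
    c,s=np.cos(q[2]),np.sin(q[2]); return B@np.array([[c,-s,0],[s,c,0],[0,0,1]]).T+[q[0],q[1],0]
def sil(p,parts,q,K=4):
    m=np.zeros((480*K,640*K),np.uint8)
    for B in parts:
        u=np.array([w2px(p,X) for X in place(B,q)])
        cv2.fillConvexPoly(m,cv2.convexHull(np.round((u+.5)*K).astype(np.int32)),255)
    return cv2.resize(m,(640,480),interpolation=cv2.INTER_AREA)/255.
def mask(p,kind,q0,parts):
    h=cv2.cvtColor(p['pixels'],cv2.COLOR_RGB2HSV).astype(int); H,S,V=h[...,0],h[...,1],h[...,2]
    m=(H>4)&(H<24)&(S>222)&(V>90) if kind=='amber' else (H>40)&(H<95)&(S>120) if kind=='green' else (S<75)&(V>70)
    roi=cv2.dilate((sil(p,parts,q0)>0).astype(np.uint8),np.ones((25,25)))
    m=cv2.morphologyEx((m&(roi>0)).astype(np.uint8),cv2.MORPH_CLOSE,np.ones((5,5)))
    return m
def fit(ps,kind,q0):
    parts=JIG if kind=='jig' else AMB
    ms=[mask(p,kind,q0,parts) for p in ps]
    f=lambda q:sum(np.abs(sil(p,parts,q)-m).sum()/m.sum() for p,m in zip(ps,ms))
    S=np.array([[0,0,0],[.012,0,0],[0,.012,0],[0,0,.12]])
    r=minimize(f,q0,method='Nelder-Mead',options=dict(initial_simplex=np.array(q0)+S,xatol=2e-4,fatol=1e-4,maxiter=150))
    return r.x,r.fun,ms
def injig(j,q):
    c,s=np.cos(j[2]),np.sin(j[2]); d=q[:2]-j[:2]
    return np.array([c*d[0]+s*d[1],-s*d[0]+c*d[1],q[2]-j[2]])
E
python3 - <<'E'
from h import *
T,S=shot('top'),shot('side')
big=T['pixels'].copy()
for k,q0 in (('amber',[.495,.014,0.02]),('jig',[.63,.1,.05]),('green',[.478,-.156,.05])):
    for n,ps in (('both',[T,S]),('top',[T]),('side',[S])):
        q,e,ms=fit(ps,k,q0); print(k,n,q.round(4),round(e,3))
        if n=='both':
            if k=='jig': J=q
            else: print(' in jig',injig(J,q).round(4)) if k=='green' else None
            if k=='amber': A=q
            for p,col in ((T,(0,0,255)),):
                m=(sil(p,JIG if k=='jig' else AMB,q)>.5).astype(np.uint8)
                c,_=cv2.findContours(m,0,1); cv2.drawContours(big,c,-1,(0,255,255),1)
                c,_=cv2.findContours(ms[0],0,1); cv2.drawContours(big,c,-1,(255,0,255),1)
print('amber in jig',injig(J,A).round(4))
cv2.imwrite('pics/crop1.png',cv2.resize(big[170:410,230:490],None,fx=2.4,fy=2.4,interpolation=0)[:,:,::-1])
E
```

```text
amber both [0.4991 0.0174 0.0198] 0.21
amber top [4.985e-01 1.720e-02 3.000e-04] 0.074
amber side [0.4985 0.0224 0.0261] 0.118
jig both [ 0.6419  0.108  -0.0833] 0.547
jig top [ 0.6414  0.1076 -0.0725] 0.247
jig side [ 0.6413  0.1083 -0.0818] 0.3
green both [ 0.4809 -0.1517 -0.1204] 0.179
 in jig [-0.1388 -0.2722 -0.0371]
green top [ 0.4809 -0.1526 -0.1206] 0.092
green side [ 0.4807 -0.1509 -0.1115] 0.08
amber in jig [-0.1347 -0.1022  0.1031]
```

View pics/crop1.png

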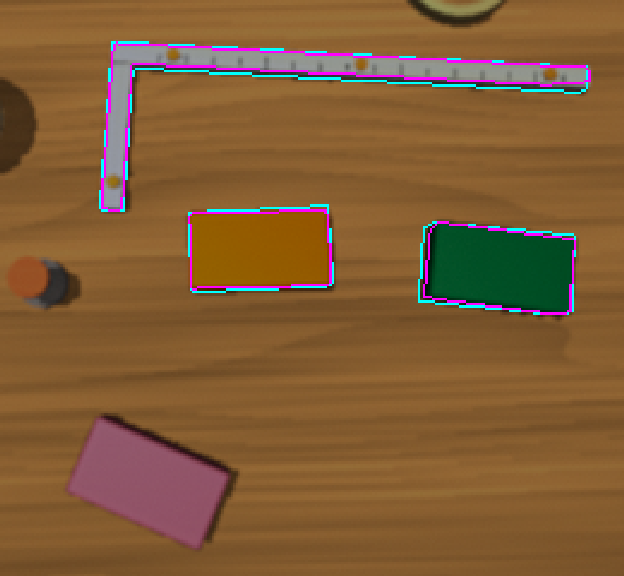

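The two candidates in the top view are the orange block at (338,274) and the pink block at (293,370). The orange one is the amber blank: right colour, about 10 cm from the fence and nearly parallel to it. The crop confirms this, and its fitted outline follows the orange block. The pink one is the look-alike, so I leave it alone. I will turn the tool so the jaws line up with the fence and move in behind the amber blank.

drive_tool(translation=[[0,0,0],[0,0,0],[18,0,-36],[18,0,-36],[18,0,-36],[18,0,-36],[18,0,-36],[18,0,-36],[18,0,-36],[18,0,-36]], turn=[[0,-0.111,0],[0,-0.111,0],[0,0,0],[0,0,0],[0,0,0],[0,0,0],[0,0,0],[0,0,0],[0,0,0],[0,0,0]], grip=[45,45,45,45,45,45,45,45,45,45])

```text
clock: 1.63
position: [0.3236, 0.3418, 0.2153]
orientation: [-1.573, 0.046, -0.044]
contact_force: [1.2, 1.0, 0.2]
finger_gap: 0.0452
```

drive_tool(translation=[[16,0,-35],[16,0,-35],[16,0,-35],[16,0,-35],[16,0,-35],[16,0,-35],[16,0,-35],[16,0,-35],[16,0,-35]], turn=[[0,0.02,0],[0,0,0],[0,0,0],[0,0,0],[0,0,0],[0,0,0],[0,0,0],[0,0,0],[0,0,0]], grip=[45,45,45,45,45,45,45,45,45])

```text
clock: 2.38
position: [0.4447, -0.0003, 0.2189]
orientation: [-1.569, 0.054, -0.066]
contact_force: [0.6, 0.6, -0.5]
finger_gap: 0.045
```

```bash
cat >> h.py <<'E'
J=np.array([.6415,.1077,-.079])
def tcp():
    s=manip.state(); M=rot(s['orientation']); yaw=np.arctan2(M[1,0],M[0,0])
    print('t',round(s['clock'],2),'tcp',np.round(s['position'],4),'in jig',injig(J,np.array([*s['position'][:2],yaw])).round(4),'tilt',M[:,1].round(3),'F',np.round(s['contact_force'],1),'gap',round(s['finger_gap'],4))
E
python3 - <<'E'
from h import *
tcp(); shot('wrist','w1')
E
```

```text
t 2.38 tcp [ 4.447e-01 -3.000e-04  2.189e-01] in jig [-0.1877 -0.1231  0.0026] tilt [ 0.008  0.    -1.   ] F [ 0.6  0.6 -0.5] gap 0.045
```

View pics/w1.png

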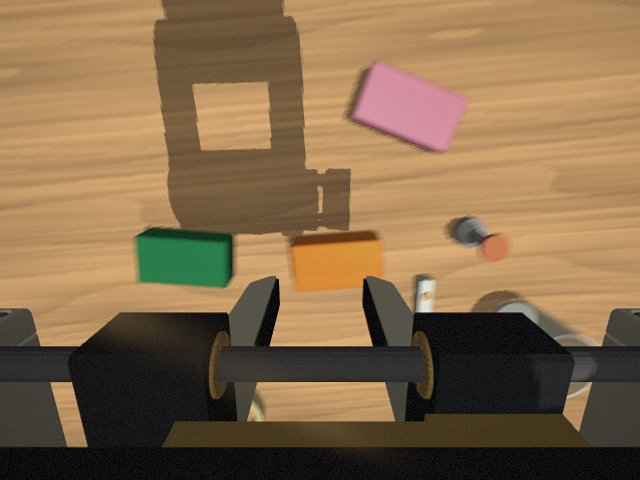

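The wrist view shows amber at (337,260), green at (185,257) and pink at (410,108), and the spot behind amber is clear. Next I shift 21 mm and go down.

drive_tool(translation=[[0,0,21],[0,40,0],[0,40,0],[0,40,0],[0,40,0],[0,30,0],[0,6,0],[0,0,0]], turn=[[0,0,0],[0,0,0],[0,0,0],[0,0,0],[0,0,0],[0,0,0],[0,0,0],[0,0,0]], grip=[45,45,45,45,45,45,45,45])

```text
clock: 3.1
position: [0.4518, 0.01, 0.0185]
orientation: [-1.572, 0.06, -0.084]
contact_force: [0.1, 1.0, 0.1]
finger_gap: 0.045
```

```bash
python3 -c "
from h import *
tcp()"
```

```text
t 3.1 tcp [0.4518 0.01   0.0185] in jig [-0.1814 -0.1124 -0.0125] tilt [ 0.015 -0.003 -1.   ] F [0.1 1.  0.1] gap 0.045
```

drive_tool(translation=[[0,7,10],[0,0,0],[6,0,0],[6,0,0],[6,0,0],[6,0,0]], turn=[[0,-0.0125,0.015],[0,0,0],[0,0,0],[0,0,0],[0,0,0],[0,0,0]], grip=[45,45,45,45,45,45])

```text
clock: 3.6
position: [0.4818, 0.0197, 0.0186]
orientation: [-1.571, 0.056, -0.065]
contact_force: [-1.0, -0.7, -1.5]
finger_gap: 0.0449
```

```bash
python3 -c "
from h import *
tcp()"
```

```text
t 3.6 tcp [0.4818 0.0197 0.0186] in jig [-0.1522 -0.1004  0.0024] tilt [ 0.006 -0.001 -1.   ] F [-1.  -0.7 -1.5] gap 0.0449
```

drive_tool(translation=[[-6,0,0],[0,6,0],[0,4,0],[0,0,0],[4,0,0],[6,0,0],[6,0,0],[6,0,0],[6,0,0]], turn=[[0,0,0],[0,0,0],[0,0,0],[0,0,0],[0,0,0],[0,0,0],[0,0,0],[0,0,0],[0,0,0]], grip=[45,45,45,45,45,45,45,45,45])

```text
clock: 4.35
position: [0.5064, 0.0174, 0.0087]
orientation: [-1.571, 0.056, -0.065]
contact_force: [-4.1, -0.0, 2.8]
finger_gap: 0.0449
```

Run:
```python
from h import *
tcp(); T=shot('top','t2'); S=shot('side','s2')
for n,ps in (('both',[T,S]),('side',[S])):
    q,e,_=fit(ps,'amber',[.52,.017,-.02]); print(n,q.round(4),round(e,3),injig(J,q).round(4))
```

```text
t 4.35 tcp [0.5064 0.0174 0.0087] in jig [-0.1276 -0.1007  0.0018] tilt [ 0.006 -0.001 -1.   ] F [-4.1 -0.   2.8] gap 0.0449
both [ 0.52   0.017 -0.02 ] inf [-0.114 -0.1    0.059]
side [ 0.5402  0.017  -0.0452] 0.428 [-0.0939 -0.0985  0.0338]h.py:40: RuntimeWarning: divide by zero encountered in scalar divide
  f=lambda q:sum(np.abs(sil(p,parts,q)-m).sum()/m.sum() for p,m in zip(ps,ms))
  np.max(np.abs(fsim[0] - fsim[1:])) <= fatol):
```

View pics/s2.png

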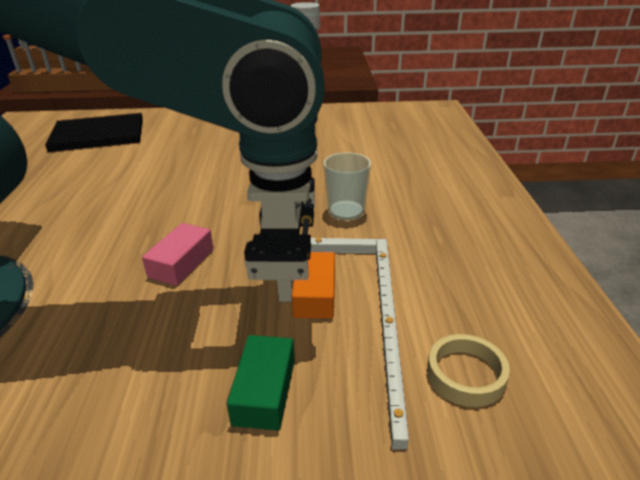

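The side view shows the fingers behind the amber blank and moving it straight, and nothing else has moved. I keep pushing gently.

drive_tool(translation=[[6,-0.3,0],[6,0,0],[6,0,0],[6,0,0],[6,0,0],[6,0,0],[6,0,0],[6,0,0]], turn=[[0,0,0],[0,0,0],[0,0,0],[0,0,0],[0,0,0],[0,0,0],[0,0,0],[0,0,0]], grip=[45,45,45,45,45,45,45,45])

```text
clock: 5.12
position: [0.5584, 0.0133, 0.0089]
orientation: [-1.571, 0.057, -0.065]
contact_force: [-4.2, 0.3, 1.2]
finger_gap: 0.0452
```

```bash
python3 -c "
from h import *
tcp()"
```

```text
t 5.12 tcp [0.5584 0.0133 0.0089] in jig [-0.0754 -0.1006  0.0016] tilt [ 0.005 -0.001 -1.   ] F [-4.2  0.3  1.2] gap 0.0452
```

drive_tool(translation=[[2,0,0],[2,0,0],[2,0,0],[1,0,0]], turn=[[0,0,0],[0,0,0],[0,0,0],[0,0,0]], grip=[45,45,45,45])

```text
clock: 5.45
position: [0.5671, 0.0126, 0.0089]
orientation: [-1.571, 0.057, -0.064]
contact_force: [-5.2, 0.9, 3.0]
finger_gap: 0.0447
```

drive_tool(translation=[[1,0,0],[1,0,0]], turn=[[0,0,0],[0,0,0]], grip=[45,45])

```text
clock: 5.62
position: [0.5691, 0.0125, 0.0089]
orientation: [-1.571, 0.057, -0.064]
contact_force: [-4.2, 0.4, 1.7]
finger_gap: 0.0454
```

drive_tool(translation=[[1,0,0],[1,0,0]], turn=[[0,0,0],[0,0,0]], grip=[45,45])

```text
clock: 5.78
position: [0.5701, 0.0125, 0.0089]
orientation: [-1.571, 0.059, -0.062]
contact_force: [-21.2, 2.2, 14.9]
finger_gap: 0.0451
```

Run:
```python
from h import *
tcp(); p=shot('side')
cv2.imwrite('pics/s3.png',cv2.resize(p['pixels'][215:345,240:430],None,fx=4,fy=4,interpolation=cv2.INTER_CUBIC)[:,:,::-1])
```

```text
t 5.78 tcp [0.5701 0.0125 0.0089] in jig [-0.0636 -0.1005  0.0016] tilt [ 0.002 -0.001 -1.   ] F [-21.2   2.2  14.9] gap 0.0451
```

View pics/s3.png

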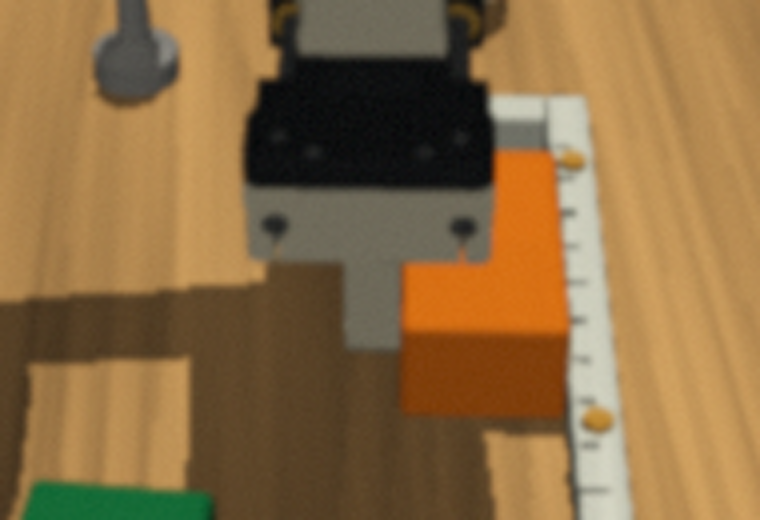

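drive_tool(translation=[[-8,0,0],[-12,0,0],[0,-30,0],[0,-32,0],[0,0,-36],[25,0,-36],[30,0,-10],[0,0,0]], turn=[[0,0,0],[0,0,0],[0,0,0],[0,0,0],[0,0,0],[0,0,0],[0,0,0],[0,0,0]], grip=[45,45,45,10,0,0,0,0])

```text
clock: 6.5
position: [0.5981, -0.0729, 0.0752]
orientation: [-1.572, 0.05, -0.066]
contact_force: [0.4, 0.1, -0.5]
finger_gap: 0.0163
```

Run:
```python
from h import *
tcp(); p=shot('side'); q,e,_=fit([p],'amber',[.606,.0123,-.075]); print(q.round(4),round(e,3),injig(J,q).round(4))
```

```text
t 6.5 tcp [ 0.5981 -0.0729  0.0752] in jig [-0.029  -0.1835  0.0053] tilt [ 0.01  -0.003 -1.   ] F [ 0.4  0.1 -0.5] gap 0.0163
[ 0.6072  0.0126 -0.1135] 1.675 [-0.0267 -0.0975 -0.0345]
```

drive_tool(translation=[[0,0,0],[0,0,0],[0,36,0],[0,28,0],[0,0,0]], turn=[[0,0,0.01],[0,0,0],[0,0,0],[0,0,0],[0,0,0]], grip=[0,0,0,0,0])

```text
clock: 6.97
position: [0.5957, -0.0702, 0.0113]
orientation: [-1.572, 0.054, -0.059]
contact_force: [-0.7, 1.1, -0.5]
finger_gap: 0.0007
```

```bash
python3 -c "
from h import *
tcp()"
```

```text
t 6.97 tcp [ 0.5957 -0.0702  0.0113] in jig [-0.0317 -0.181   0.0069] tilt [ 0.003 -0.002 -1.   ] F [-0.7  1.1 -0.5] gap 0.0007
```

drive_tool(translation=[[4,0,3],[0,0,4],[0,0,5],[0,0,5],[0,0,5],[0,0,5],[0,0,5],[0,0,5],[0,0,5],[0,0,5]], turn=[[0,0.007,0],[0,0,0],[0,0,0],[0,0,0],[0,0,0],[0,0,0],[0,0,0],[0,0,0],[0,0,0],[0,0,0]], grip=[0,0,0,0,0,0,0,0,0,0])

```text
clock: 7.8
position: [0.6045, -0.0181, 0.0177]
orientation: [-1.574, 0.056, -0.067]
contact_force: [-1.1, -2.3, -1.7]
finger_gap: 0.0006
```

Run:
```python
from h import *
tcp(); p=shot('side')
cv2.imwrite('pics/s4.png',cv2.resize(p['pixels'][215:345,240:430],None,fx=4,fy=4,interpolation=cv2.INTER_CUBIC)[:,:,::-1])
```

```text
t 7.8 tcp [ 0.6045 -0.0181  0.0177] in jig [-0.027  -0.1284  0.0009] tilt [ 0.007 -0.004 -1.   ] F [-1.1 -2.3 -1.7] gap 0.0006
```

View pics/s4.png

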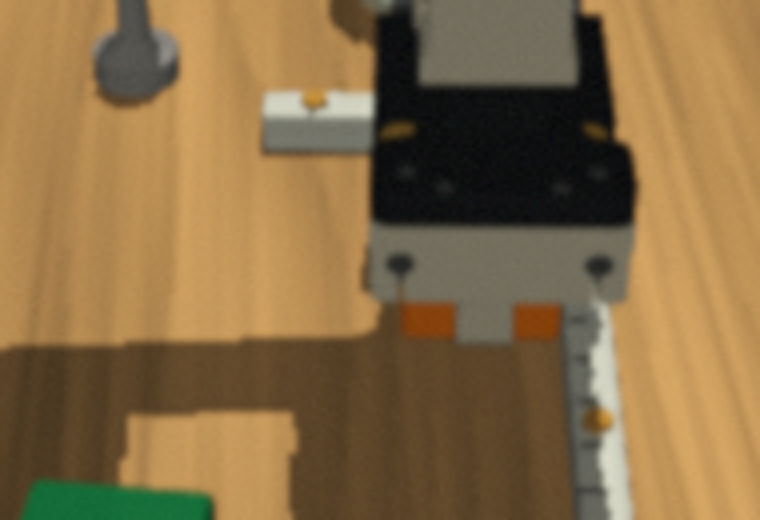

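The fingers are centred on the end of the amber blank, with one amber patch visible on each side. The green blank and the spindle have not moved. About 10 mm remains, so I go on in small steps.

drive_tool(translation=[[0,0.3,2],[0,0.3,2],[0,0.3,2],[0,0,1]], turn=[[0,0,0],[0,0,0],[0,0,0],[0,0,0]], grip=[0,0,0,0])

```text
clock: 8.18
position: [0.6052, -0.0109, 0.0178]
orientation: [-1.577, 0.056, -0.066]
contact_force: [-1.1, -2.7, -0.1]
finger_gap: 0.0004
```

drive_tool(translation=[[0,0,1],[0,0,1]], turn=[[0,0,0],[0,0,0]], grip=[0,0])

```text
clock: 8.35
position: [0.6053, -0.009, 0.0178]
orientation: [-1.577, 0.056, -0.066]
contact_force: [-1.4, -2.8, -0.2]
finger_gap: 0.0004
```

drive_tool(translation=[[0,0,1],[0,0,1]], turn=[[0,0,0],[0,0,0]], grip=[0,0])

```text
clock: 8.52
position: [0.6055, -0.0071, 0.0178]
orientation: [-1.577, 0.056, -0.066]
contact_force: [-1.8, -3.5, -0.0]
finger_gap: 0.0004
```

drive_tool(translation=[[0,0,1]], turn=[[0,0,0]], grip=[0])

```text
clock: 8.6
position: [0.6056, -0.0063, 0.0178]
orientation: [-1.578, 0.056, -0.066]
contact_force: [-3.3, -14.1, 1.1]
finger_gap: 0.0005
```

drive_tool(translation=[[0,0,-8],[0,0,-12],[0,-36,0],[-30,-36,0],[-40,-36,0],[-40,0,0],[-40,0,0],[-40,0,0],[0,0,0]], turn=[[0,0,0],[0,0,0],[0,0,0],[0,0,0],[0,0,0],[0,0,0],[0,0,0],[0,0,0],[0,0,0]], grip=[0,0,0,45,45,45,45,45,45])

```text
clock: 9.35
position: [0.4184, -0.015, 0.1191]
orientation: [-1.573, 0.054, -0.069]
contact_force: [0.4, 0.8, -0.7]
finger_gap: 0.0357
```

Run:
```python
from h import *
tcp(); S=shot('side'); T=shot('top')
for n,ps in (('side',[S]),):
    q,e,_=fit(ps,'amber',[.61,.06,-.079]); print(n,q.round(4),round(e,3),injig(J,q).round(4))
for k,q0 in (('green',[.481,-.152,-.115]),):
    q,e,_=fit([S],k,q0); print(k,q.round(4),round(e,3))
for p in (S,T): print([(t,[np.round(d['point']) for d in vision.search_frame(t,p)[:1]]) for t in('tumbler','spindle','tape')])
print('tumbler foot jig',injig(J,px2w(T,(213,220),0)).round(3)[:2])
a=cv2.resize(S['pixels'][225:325,290:410],None,fx=5,fy=5,interpolation=cv2.INTER_CUBIC)
cv2.imwrite('pics/s5.png',a[:,:,::-1])
```

```text
t 9.35 tcp [ 0.4184 -0.015   0.1191] in jig [-0.2127 -0.1399  0.0006] tilt [ 0.01  -0.004 -1.   ] F [ 0.4  0.8 -0.7] gap 0.0357
side [ 0.6085  0.0637 -0.0825] 0.14 [-0.0294 -0.0465 -0.0035]
green [ 0.4805 -0.1506 -0.1107] 0.084
[('tumbler', [array([347., 186.])]), ('spindle', [array([271., 222.])]), ('tape', [array([466., 384.])])]
[('tumbler', [array([202., 210.])]), ('spindle', [array([248., 284.])]), ('tape', [array([434., 140.])])]
tumbler foot jig [-0.047  0.129]
```

View pics/s5.png

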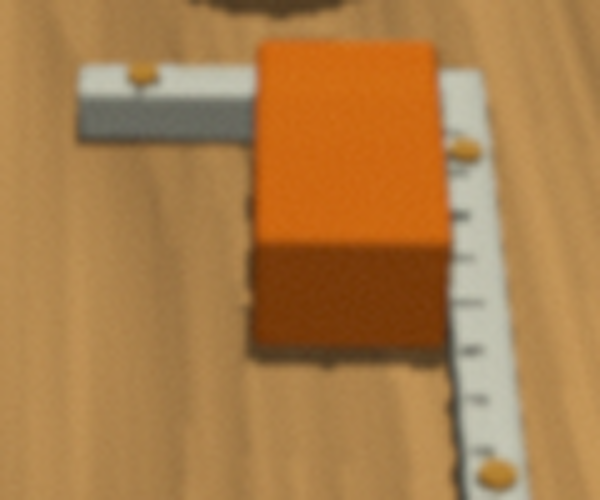

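The amber blank sits in the corner with its far end over the stop and its side along the fence. The side fit gives x −29 mm, y −46.5 mm and yaw −0.004 rad, all within calibration error, and the bystanders have not moved. I will press once more, lightly, with both fingers towards the fence to make sure it is flush.

drive_tool(translation=[[25,0,30],[30,0,28],[35,0,25],[34,0,5],[0,0,0],[0,36,0],[0,36,0],[0,22,0],[0,0,0]], turn=[[0,0,0.01],[0,0,0],[0,0,0],[0,0,0],[0,0,0],[0,0,0],[0,0,0],[0,0,0],[0,0,0]], grip=[45,45,45,45,45,45,45,45,45])

```text
clock: 10.5
position: [0.5618, 0.0659, 0.0129]
orientation: [-1.574, 0.072, -0.051]
contact_force: [1.0, -0.9, -1.0]
finger_gap: 0.045
```

```bash
python3 -c "
from h import *
tcp()"
```

```text
t 10.5 tcp [0.5618 0.0659 0.0129] in jig [-0.0761 -0.048   0.0005] tilt [-0.013 -0.004 -1.   ] F [ 1.  -0.9 -1. ] gap 0.045
```

drive_tool(translation=[[0,0,0],[3,0,0],[3,0,0],[2,0,0],[0,0,0]], turn=[[0,0,-0.013],[0,0,0],[0,0,0],[0,0,0],[0,0,0]], grip=[45,45,45,45,45])

```text
clock: 10.92
position: [0.5724, 0.0651, 0.0163]
orientation: [-1.574, 0.06, -0.064]
contact_force: [-0.7, -0.7, 0.0]
finger_gap: 0.0447
```

drive_tool(translation=[[1,0,0]], turn=[[0,0,0]], grip=[45])

```text
clock: 11.0
position: [0.574, 0.065, 0.0174]
orientation: [-1.574, 0.058, -0.065]
contact_force: [0.4, 0.1, -0.0]
finger_gap: 0.0453
```

drive_tool(translation=[[0.7,0,0]], turn=[[0,0,0]], grip=[45])

```text
clock: 11.08
position: [0.5745, 0.065, 0.0179]
orientation: [-1.574, 0.059, -0.065]
contact_force: [-9.3, 1.2, -1.4]
finger_gap: 0.0451
```

drive_tool(translation=[[0.7,0,0]], turn=[[0,0,0]], grip=[45])

```text
clock: 11.17
position: [0.5745, 0.065, 0.0179]
orientation: [-1.574, 0.061, -0.063]
contact_force: [-8.4, 0.6, -2.0]
finger_gap: 0.0451
```

drive_tool(translation=[[-8,0,0],[-12,0,0],[0,-36,0],[0,-36,0],[-30,-30,0],[-40,0,0],[-40,0,0],[-40,0,0],[-20,0,0],[0,0,0]], turn=[[0,0,0],[0,0,0],[0,0,0],[0,0,0],[0,0,0],[0,0,0],[0,0,0],[0,0,0],[0,0,0],[0,0,0]], grip=[45,45,45,45,45,45,45,45,45,45])

```text
clock: 12.0
position: [0.3765, 0.0805, 0.1241]
orientation: [-1.573, 0.058, -0.068]
contact_force: [-0.5, -0.8, 0.3]
finger_gap: 0.045
```

Run:
```python
from h import *
tcp(); S=shot('side'); T=shot('top')
q,e,_=fit([S],'amber',[.61,.06,-.079]); print(q.round(4),round(e,3),injig(J,q).round(4))
for p in (S,T): print([(t,[np.round(d['point']) for d in vision.search_frame(t,p)[:1]]) for t in('tumbler','spindle','tape','green_blank')])
a=cv2.resize(S['pixels'][225:325,290:410],None,fx=4,fy=4,interpolation=cv2.INTER_CUBIC)
b=cv2.resize(T['pixels'][180:280,260:350],None,fx=4,fy=4,interpolation=cv2.INTER_CUBIC)
cv2.imwrite('pics/f.png',np.hstack([a[:400],b[:400,:310]])[:,:,::-1])
```

```text
t 12.0 tcp [0.3765 0.0805 0.1241] in jig [-0.262 -0.048 -0.001] tilt [ 0.007 -0.003 -1.   ] F [-0.5 -0.8  0.3] gap 0.045
[ 0.6078  0.0629 -0.0809] 0.137 [-0.03   -0.0474 -0.0019]
[('tumbler', []), ('spindle', [array([273., 220.])]), ('tape', [array([463., 384.])]), ('green_blank', [array([264., 383.])])]
[('tumbler', [array([202., 211.])]), ('spindle', [array([246., 284.])]), ('tape', [array([421., 136.])]), ('green_blank', [array([436., 283.])])]
```

View pics/f.png

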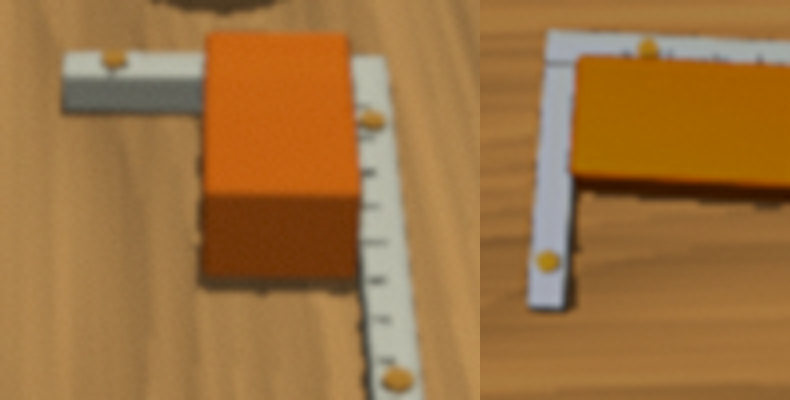

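Both views show the amber blank square in the corner, flush along the fence and against the end stop, so I hand in the job.

```bash
python3 -c "
from h import *
print(ticket.job_done())"
```

```text
the job is handed in; nothing more can be done
None
```

The amber blank is in the corner, and I handed the job in at about 12 s. No verdict came back.

**What I did:** I pushed it to the fence with both fingers held parallel to it, then along the fence to the end stop with the fingers closed. A last light press from both fingers set it against the fence. The highest forces I read, at the end of each move, were about 21 N along the push (26 N in all) at the fence, 14 N at the stop and 9 N on the last press. It was never pinched or lifted.

**Last checks:**
- **Position:** The fit to the side picture put the blank at x −30.0 mm, y −47.4 mm and yaw −0.002 rad in the jig frame. The target is −27.5 and −50 mm, so this is about 2.5 mm off in each, which I put down to calibration and to the jig fit. It is inside the 4 mm limit, but x has only 1.5 mm to spare.
- **Contact:** The force readings showed solid contact with both the fence and the end stop, and the pictures show it flush with both. In the last press the fingers went about 4 mm further than in the first push before meeting resistance. I put that down to a different tool tilt and did not look into it.
- **Bystanders:** The green blank, tumbler, spindle and tape were found where they started in at least one view. At the end the network missed the tumbler in the side view but found it in the top view. The tape's top-view point varied by up to 13 pixels between pictures, while its side-view point stayed within 5. I never touched the pink look-alike.

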